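# Pass a pressed tea brick under the thickness gauge

## Robot

A 6-joint arm with a two-finger parallel gripper is mounted at the origin on the work surface. World frame = base frame: x ahead of the robot, y to its left, z up, the work surface at z = 0. Lengths are in m, angles in rad, forces in N, time in s.
With the tool pointing down it reaches from about 0.3 to 0.825 m from the base axis. Payload 5.4 kg.
Tool frame: the origin (TCP) lies on the mounting face of the last link; the fingertips stand 190 mm ahead of it and the grasp point (between the pads) lies 171 mm ahead of it; y points along the fingers, x is the direction in which the jaws open and shut, and the axes are right-handed (so a half turn about y gives the same grasp; the last joint's range is limited). The gripper opens to 92 mm and grips with 3 to 60 N. Pads are 20 mm wide; open, the fingers measure 128 mm over their backs; the gripper's body (75 mm by 189 mm) begins 69 mm behind the grasp point.
Start: joints at [1.003, 0.158, 1.597, -0, 1.386, -0.21], TCP at [0.201, 0.539, 0.405] pointing down, gripper open.
Joint ranges: [-2.91, 2.91], [-0.94, 2.29], [0.18, 2.7], [-1.29, 4.43], [0.17, 2.64], [-3, 3]. Speed limits (rad/s): [2.57, 2.57, 3.14, 3.14, 3.14, 3.14].

## Interface

Orientations are given as a rotation vector (axis times angle).
In Python, from bench import ctrl gives the robot as it stands.
- The arm moves only by the shell command python3 -m handwheel 'ROWS' [FORCE]. ROWS is JSON, a list that holds one entry, the list of rows, each a list of 5 numbers: the closure, from 0 (fully open) to 1 (shut), then the shift along the world's x, y, z in cm, then the turn about the world's z in rad. A call has 1 to 12 rows; each row shifts and turns the commanded pose from where the row before left it; what a row does not reach is not made up. A row lasts 1/8 s, in which the tool goes at most 62.5 mm and 10.7 degrees, less where a joint would pass 70% of its speed; a pose out of reach is approached as far as the arm can. A call with a gripper value outside its range is refused whole. The fingers move at their own pace and stop on an object; FORCE is the grip in N (left out, the last holds). Time passes only in rows, so rows that do not move let the fingers close. It gives the time, the measured TCP pose, the force and the opening at its end, in the units of the state.
- ctrl.sense(): the state, without advancing time (a new reading comes with each control period).
- ctrl.snapshot(name): name is "scene" or "top" or "wrist"; returns a dict with "img" (420x560x3 uint8, blue, green, red), "range_z" (420x560 float32, m along the optical axis (not along the pixel's ray), 0 where there is no reading), "fx", "fy", "cx", "cy" (pixels), "D" ([k1, k2, p1, p2, k3] as OpenCV has them; the pictures are not rectified), "world_to_cam" (4x4, takes a point from world to camera coordinates). Camera axes: x right, y down, z forward; pixel columns grow to the right and rows downward; lengths in m; the calibration is good to about 2 mm. A picture is of the moment at which its call begins.
- ctrl.finish_job(): hands the job in, once; it reports no verdict.
The state is a dict: "time": time; "joint_pos": joint angles; "joint_vel": joint speeds; "joint_efforts": joint torques, N m; "position": TCP position; "tool_rot": TCP orientation; "contact_force": force on the tool from outside, world axes, zero at the start; "wrist_torque": the same for the moment, N m; "grip_width": finger opening in m.
Only numpy, scipy, OpenCV 4.12 (cv2) and the standard library are available. Lean on these libraries where they do the work, as an engineer would, in place of code of your own. Each camera call takes 0.05 s, during which the arm holds its last target. There are 200 camera calls.

## Task

Lift the rectangular pressed tea brick out of its mould and lay it flat in the channel of the thickness gauge, lengthwise, on the open side of the bridge. Then slide it along the channel, under the bridge and out the other side, until its front end rests against the end stop, and leave it lying flat there. Leave the round tea cake in its mould and everything else on the bench where it is.

Things in the scene. Friction and masses are not known exactly. Their poses are not given: they have to be found in the camera images.
- brick: The pressed tea brick: dark brown block, 90 (its x) x 44 (its y) x 28 mm (z), about 0.11 kg, three shallow score lines across its top. Origin at the centre of its underside, z up. It may be used either way round. It starts in the mould with its underside 18 mm above the bench, standing 14 mm proud of the mould's top.
- mould: Aluminium mould block, fixed to the bench, 134 (x) x 96 (y) x 32 mm, with one open rectangular cavity in the middle, 96 (x) x 50 (y) mm, 14 mm deep. Origin at the centre of its underside.
- gauge: Thickness gauge, fixed: aluminium base plate 10 mm thick (its top is the channel floor), 90 mm wide, x = -140 to +130 mm in its own frame. Origin at bench level under the middle of the bridge; x runs along the channel from the open end to the end stop. Two steel guide rails, 8 mm wide, 8 mm high above the floor, inner faces 50 mm apart, from x = -138 to +120 mm.
- bridge (a point): Middle of the underside of the gauge's dark steel bridge, 42 mm above the bench; axes as the gauge's. The bridge spans the channel at x = -12 to +12 mm on posts at y = +-30 to +-42 mm; underside 32 mm and top 46 mm above the channel floor. Fingers do not fit under it.
- stop (a point): Foot of the inner face of the gauge's end stop, at channel floor height, 120 mm past the middle of the bridge; axes as the gauge's. The stop is a steel cross bar, 66 mm wide, 10 mm thick and 22 mm high above the floor, that closes the far end of the channel.
- round_mould: Aluminium mould block like the other, 134 x 96 x 32 mm, but with a round cavity 71 mm across and 14 mm deep. Origin at the centre of its underside. Not to be used.
- cake: Round pressed tea cake, dark brown disc 66 mm across, 28 mm high, lying in the round mould. Origin at the centre of its underside. To be left alone.
- jar_a: Jar with a black lid, 56 mm across, 70 mm high; bystander. Origin at the centre of its underside.
- jar_b: Another such jar, 56 mm across, 70 mm high; bystander. Origin at the centre of its underside.
- glue: White glue bottle, 48 mm across, 130 mm high; bystander. Origin at the centre of its underside.
- tin: Tea tin with a pale paper label, 72 mm across, 80 mm high; bystander. Origin at the centre of its underside.
- stapler: Red stapler, 130 (x) x 34 x 46 mm; bystander. Origin at the centre of its underside.
- scoop: Spoon-shaped scoop with a wooden handle, 160 mm long, along its x; bystander. Origin under its middle.
There are look-alikes about, which are no part of the job. What is shaped like the brick but blue, pink or white is not meant.

How it is judged:
By the outcome, as a careful person would: the job done as asked, in the order asked, and still so for the second after the job is handed in, with the robot touching nothing.
It also fails if it takes over 61 s, if anything falls off the work surface, if the arm or the gripper's body presses on something with over 40 N, if the wrist force passes 120 N, or if a joint passes its speed limit or range.

## Working session

There is one attempt and no reset: what is moved stays moved. The work goes in short steps, Python scripts to look and compute and a shell command to move; the robot and the scene stay as the last step left them, time stands still between calls to the robot, and variables do not carry over. Pictures are saved under pics/ and viewed, about 8 in all and at most 12, crops included, and the job is handed in when it is done.

```bash
mkdir -p pics; cat > h.py <<'E'
import numpy as np, cv2
from bench import ctrl
def snap(n,f):
    s=ctrl.snapshot(n); cv2.imwrite('pics/'+f+'.png',s['img']); np.save('pics/'+f+'.npy',s,allow_pickle=True); return s
def load(f): return np.load('pics/'+f+'.npy',allow_pickle=True).item()
def ray(s,px,z):
    K=np.array([[s['fx'],0,s['cx']],[0,s['fy'],s['cy']],[0,0,1]])
    p=cv2.undistortPoints(np.array(px,float).reshape(-1,1,2),K,np.array(s['D'],float)).reshape(-1,2)
    T=np.linalg.inv(s['world_to_cam']); d=np.c_[p,np.ones(len(p))]@T[:3,:3].T; o=T[:3,3]
    return o+d*((z-o[2])/d[:,2])[:,None]
E
python3 - <<'E'
from h import *
a=snap('top','top1');b=snap('scene','scene1')
print(ctrl.sense()); print(np.linalg.inv(a['world_to_cam']).round(3))
E
```

```text
{'time': 0.1, 'joint_pos': array([ 1.00286930e+00,  1.59001287e-01,  1.59806396e+00,  4.99000097e-05,
        1.38619454e+00, -2.10134345e-01]), 'joint_vel': array([-1.53231991e-03, -1.64605823e-03, -2.54462317e-03, -1.19039194e-03,
        1.60898723e-03,  1.56158839e-05]), 'joint_efforts': array([-1.38808778e-04, -3.86504495e+01, -3.22958994e+01,  7.02920579e-02,
        3.39569198e-02, -4.81604354e-05]), 'position': array([0.20127139, 0.53837064, 0.40382974]), 'tool_rot': array([-1.3581044 , -0.940512  ,  0.94308432]), 'contact_force': array([ 0.53880428, -0.73188014,  0.00831922]), 'wrist_torque': array([-0.04289266,  0.00593879,  0.01337607]), 'grip_width': 0.09167200624854388}
[[-0.015 -0.991  0.131  0.318]
 [-1.     0.016  0.008 -0.044]
 [-0.01  -0.131 -0.991  1.49 ]
 [ 0.     0.     0.     1.   ]]
```

View pics/top1.png

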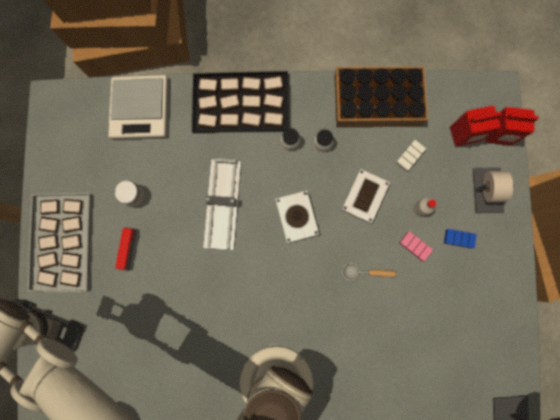

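View pics/scene1.png

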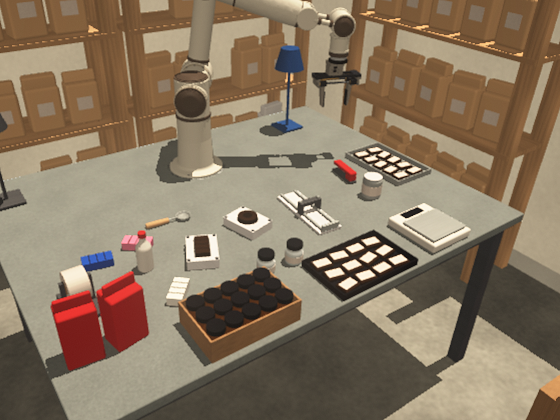

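Top view: the brick candidate is dark brown at (367,195). Look-alikes are the round cake (297,216), pink (417,246), blue (460,239) and white (411,154), so I choose (367,195). The gauge is at (222,204) with its bridge at (222,201). Next I'll check both in close crops and measure.

```bash
python3 - <<'E'
from h import *
a=load('top1');b=load('scene1')
c1=cv2.resize(a['img'][150:255,195:260],None,fx=5.6,fy=5.6,interpolation=cv2.INTER_CUBIC)
c2=cv2.resize(a['img'][160:230,330:400],None,fx=4.2,fy=4.2,interpolation=cv2.INTER_CUBIC)
c3=cv2.resize(b['img'][180:240,265:350],None,fx=4.2,fy=4.2,interpolation=cv2.INTER_CUBIC)
out=np.zeros((590,780,3),np.uint8)
out[:588,:364]=c1; out[:294,370:664]=c2; out[300:552,370:727]=c3
cv2.imwrite('pics/crop1.png',out)
def rect(mask,off,z,name):
    cs,_=cv2.findContours(mask,cv2.RETR_EXTERNAL,cv2.CHAIN_APPROX_NONE); c=max(cs,key=cv2.contourArea)
    w=ray(a,c.reshape(-1,2)+np.array(off),z); r=cv2.minAreaRect((w[:,:2]*1000).astype(np.float32))
    print(name,r,cv2.boxPoints(r).round(0).tolist())
g=cv2.cvtColor(a['img'],cv2.COLOR_BGR2GRAY)
rect((g[178:214,350:385]<90).astype(np.uint8),(350,178),.046,'brick')
rect((g[160:230,330:400]>150).astype(np.uint8),(330,160),.032,'mould')
rect((g[150:255,195:250]>150).astype(np.uint8),(195,150),.010,'gauge')
s=ctrl.sense(); from scipy.spatial.transform import Rotation as R
print(R.from_rotvec(s['tool_rot']).as_matrix().round(3))
E
```

```text
brick ((546.0296630859375, -271.6688537597656), (42.83424758911133, 88.04698944091797), 64.87641906738281) [[497.0, -272.0], [577.0, -310.0], [595.0, -271.0], [515.0, -234.0]]
mould ((548.4427490234375, -273.09814453125), (97.95960998535156, 136.5404052734375), 63.53329849243164) [[465.0, -287.0], [588.0, -347.0], [631.0, -260.0], [509.0, -199.0]]
gauge ((462.1081237792969, 163.22071838378906), (92.6028060913086, 131.58453369140625), 85.05481719970703) [[393.0, 123.0], [524.0, 111.0], [532.0, 204.0], [401.0, 215.0]]
[[ 0.35  -0.001 -0.937]
 [ 0.937 -0.001  0.35 ]
 [-0.002 -1.     0.   ]]
```

View pics/crop1.png

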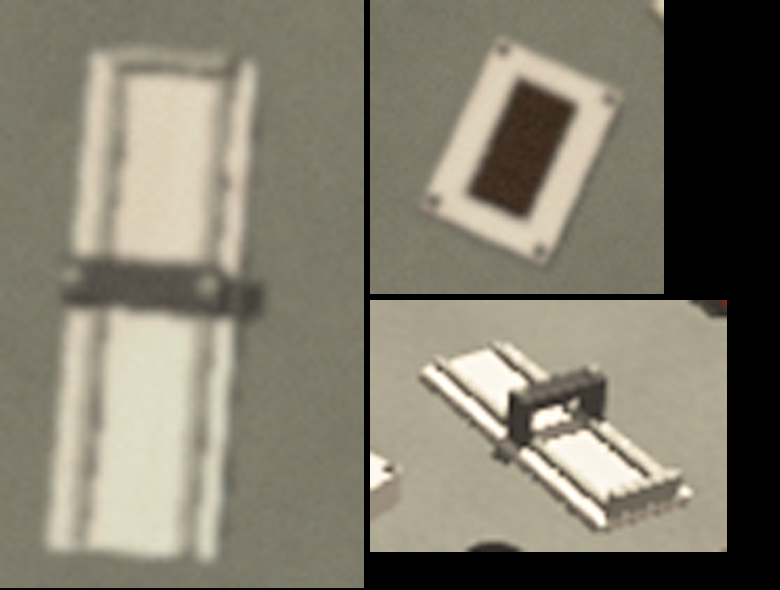

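The crop shows the brown block in its rectangular mould. The gauge's end stop is at the far (+x) end (crop 175,60) and its open end is nearest the robot.

```bash
python3 - <<'E'
from h import *
a=load('top1')
f=lambda L:[((u+.5)/5.6-.5+195,(v+.5)/5.6-.5+150) for u,v in L]
w=ray(a,f([(48,550),(215,558),(90,50),(257,60)]),.010)*1000
print(w.round(1)); lo=w[:2].mean(0);hi=w[2:].mean(0);d=hi-lo;L=np.linalg.norm(d);u=d/L
print('L',L,'ang',np.degrees(np.arctan2(u[1],u[0])),'origin',lo+u*140*L/270)
w=ray(a,f([(75,275),(240,285)]),.056)*1000; print('bridge',w.round(1),w.mean(0))
b=np.array([546.5,-272]);th=np.radians(-25.7);print('brick grip -25 near end',b-25*np.array([np.cos(th),np.sin(th)]))
E
```

```text
[[400.5 212.7  10. ]
 [395.1 123.3  10. ]
 [672.7 191.5  10. ]
 [665.2 100.1  10. ]]
L 272.00930063172143 ang -4.680062955508112 origin [538.40223054 156.49494947  10.        ]
bridge [[541.4 191.3  56. ]
 [534.6 104.7  56. ]] [537.99615232 147.99164479  56.        ]
brick grip -25 near end [ 523.97307447 -261.15852289]
```

```bash
python3 -m handwheel '[[[0,4,-5,0,0],[0,4,-5,0,0],[0,3,-5,0,0],[0,3,-5,0,0],[0,2,-5,0,0],[0,2,-5,0,0],[0,2,-5,0,0],[0,2,-5,0,0],[0,2,-5,0,-0.03],[0,2,-5,0,-0.03],[0,2,-5,0,-0.03],[0,2,-5,0,0]]]' 30
python3 -m handwheel '[[[0,2,-5,0,0],[0,0.2,-5,0,0],[0,0,-5,-1,0],[0,0,-5,-2,0],[0,0,0,-2,0],[0,0,0,0,0]]]'
python3 - <<'E'
from h import *
s=snap('wrist','w1'); print(ctrl.sense()['position'])
T=np.linalg.inv(s['world_to_cam']);print(T.round(3))
E
```

```text
time: 1.6
position: [0.4997, -0.0608, 0.4044]
tool_rot: [-1.388, -0.873, 0.873]
contact_force: [1.3, 0.3, 0.5]
grip_width: 0.0919
time: 2.35
position: [0.5207, -0.259, 0.3523]
tool_rot: [-1.384, -0.871, 0.873]
contact_force: [0.1, 0.6, 0.1]
grip_width: 0.0919
[ 0.52120309 -0.25880482  0.35386005]
[[ 0.434  0.872  0.227  0.455]
 [ 0.901 -0.42  -0.109 -0.228]
 [ 0.     0.252 -0.968  0.333]
 [ 0.     0.     0.     1.   ]]
```

View pics/w1.png

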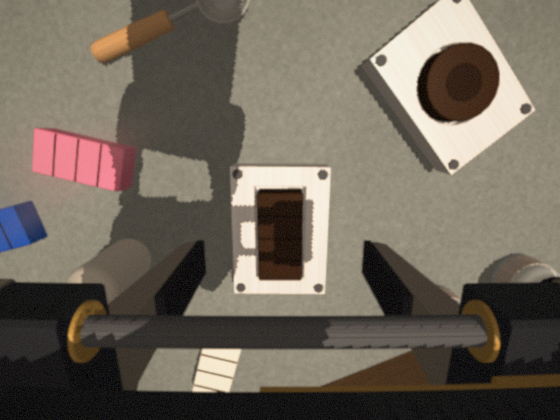

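The wrist view shows the brick, top face at about (257–303, 188–280), with the pink and blue look-alikes to the left and the cake at the top right. Measuring the brick's top.

```bash
python3 - <<'E'
from h import *
s=load('w1')
m=cv2.inRange(cv2.cvtColor(s['img'],cv2.COLOR_BGR2HSV),(0,60,0),(20,255,110))[170:292,240:318]
m=cv2.morphologyEx(m,cv2.MORPH_CLOSE,np.ones((5,5)))
c=max(cv2.findContours(m,0,cv2.CHAIN_APPROX_NONE)[0],key=cv2.contourArea).reshape(-1,2)+[240,170]
r=cv2.minAreaRect((ray(s,c,.046)[:,:2]*1000).astype(np.float32)); print(r,cv2.boxPoints(r).round(1).tolist(),c.min(0),c.max(0))
w=ray(s,[(238,174),(322,174),(319,288),(241,288)],.032)*1000;print(w.round(1),w.mean(0))
z=s['range_z'];print(z[205,280],z[260,280])
from scipy.spatial.transform import Rotation as R
print(R.from_rotvec(ctrl.sense()['tool_rot']).as_matrix().round(3))
E
```

```text
((542.5844116210938, -274.32550048828125), (44.68891906738281, 91.57118225097656), 64.28172302246094) [[491.6000061035156, -274.6000061035156], [574.0999755859375, -314.29998779296875], [593.5, -274.1000061035156], [511.0, -234.3000030517578]] [256 189] [303 279]
[[ 473.2 -285.1   32. ]
 [ 508.3 -212.2   32. ]
 [ 617.8 -264.3   32. ]
 [ 581.8 -338.9   32. ]] [ 545.25415707 -275.1179757    32.        ]
0.29637423 0.3074758
[[ 0.433 -0.002 -0.901]
 [ 0.901  0.002  0.433]
 [ 0.001 -1.     0.002]]
```

```bash
python3 -m handwheel '[[[0,0.2,-0.5,-3,0],[0,0,0,-4,0],[0,0,0,-4,0],[0,0,0,-1.5,0],[0,0,0,-0.5,0],[0,0,0,0,0]]]' 25
python3 -m handwheel '[[[1,0,0,0,0],[1,0,0,0,0],[1,0,0,0,0],[1,0,0,0,0],[1,0,0,0,0],[1,0,0,0,0]]]' 25
python3 -m handwheel '[[[1,0,0,0.5,0],[1,0,0,1,0],[1,0,0,2,0],[1,0,0,4,0],[1,0,0,4,0],[1,0,0,0,0],[1,0,0,0,0]]]'
python3 - <<'E'
from h import *
s=snap('wrist','w2'); print(ctrl.sense()['grip_width'])
E
```

```text
time: 3.15
position: [0.5242, -0.2643, 0.2262]
tool_rot: [-1.391, -0.875, 0.873]
contact_force: [-0.4, -0.7, -0.7]
grip_width: 0.0921
time: 3.9
position: [0.5235, -0.264, 0.2247]
tool_rot: [-1.388, -0.873, 0.873]
contact_force: [-0.8, -0.1, -0.0]
grip_width: 0.0437
time: 4.78
position: [0.5232, -0.2638, 0.3393]
tool_rot: [-1.388, -0.873, 0.873]
contact_force: [-1.1, 0.3, -1.7]
grip_width: 0.0442
0.04365747540291557
```

View pics/w2.png

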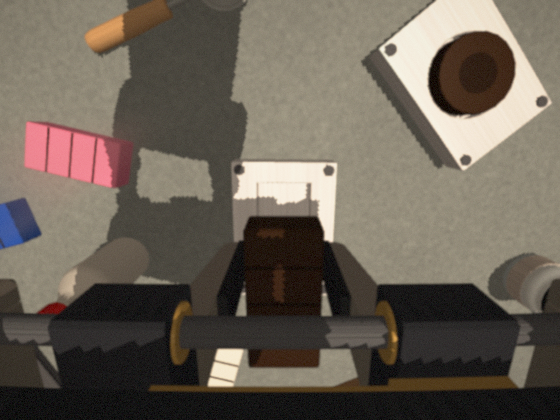

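The brick is held level and is clear of the mould. Carrying it above the gauge and looking there.

```bash
python3 -m handwheel '[[[1,0,2,2,0],[1,0.5,4,2,0],[1,1,4,0,0.06],[1,1,4,0,0.06],[1,1,4,0,0.06],[1,1,4,0,0.06],[1,1,4,0,0.06],[1,1,4,0,0.067],[1,0.5,4,0,0],[1,0,4,0,0],[1,0,3,0,0],[1,0,1,0,0]]]'
python3 -m handwheel '[[[1,0,0,0,0],[1,0,0,0,0]]]'
python3 - <<'E'
from h import *
s=snap('wrist','w3'); print(ctrl.sense()['position'])
E
```

```text
time: 6.32
position: [0.5929, 0.1574, 0.3777]
tool_rot: [-1.243, -1.148, 1.153]
contact_force: [-0.1, 0.8, -1.7]
grip_width: 0.0436
time: 6.58
position: [0.5936, 0.1549, 0.3793]
tool_rot: [-1.247, -1.148, 1.149]
contact_force: [0.7, 0.4, -0.4]
grip_width: 0.0439
[0.59360541 0.15480717 0.3794539 ]
```

View pics/w3.png

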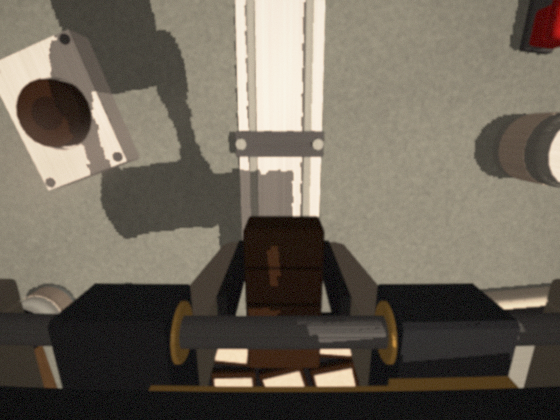

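The gauge runs down the image: outer edges at columns about 237 and 325, bridge at rows 132–156, open end upward. Measuring it.

```bash
python3 - <<'E'
from h import *
s=load('w3'); g=cv2.cvtColor(s['img'],cv2.COLOR_BGR2GRAY)
rows=np.arange(4,126,4); L=[];Rr=[]
for r in rows:
    x=np.where(g[r,215:350]>150)[0]+215; L.append((x[0]-.5,r)); Rr.append((x[-1]+.5,r))
l=ray(s,L,.010)*1000; q=ray(s,Rr,.010)*1000
fl=np.polyfit(l[:,0],l[:,1],1); fr=np.polyfit(q[:,0],q[:,1],1)
print('angles',np.degrees(np.arctan([fl[0],fr[0]])),'y mid @460,540',[(np.polyval(fl,x)+np.polyval(fr,x))/2 for x in(460,540)],'width',np.polyval(fr,500)-np.polyval(fl,500))
print(L[3],Rr[3],g[60,232:332].tolist())
print('bridge dark', ray(s,[(229,132),(324,132),(324,156),(229,155)],.056).round(4)*1000)
print(ray(s,[(241,144),(319,144)],.056)*1000)
E
```

```text
angles [-9.33150215 -5.61346773] y mid @460,540 [np.float64(159.49033924927443), np.float64(148.9859764510405)] width 101.50188995160445
(np.float64(234.5), np.int64(16)) (np.float64(326.5), np.int64(16)) [146, 148, 140, 148, 171, 221, 234, 240, 238, 240, 240, 241, 231, 193, 150, 149, 170, 186, 186, 185, 186, 180, 175, 190, 225, 237, 239, 239, 239, 240, 241, 241, 241, 240, 240, 242, 239, 237, 239, 238, 240, 240, 240, 241, 240, 239, 240, 240, 240, 241, 242, 240, 241, 241, 240, 240, 242, 240, 243, 242, 241, 240, 240, 240, 240, 239, 240, 239, 238, 237, 217, 157, 125, 147, 177, 191, 189, 186, 182, 184, 201, 224, 235, 238, 239, 239, 240, 239, 238, 237, 234, 209, 161, 143, 143, 145, 140, 149, 143, 146]
bridge dark [[519.8 108.7  56. ]
 [527.1 197.8  56. ]
 [549.5 196.7  56. ]
 [541.1 106.   56. ]]
[[531.74658074 118.69515781  56.        ]
 [537.84038836 192.51302756  56.        ]]
```

```bash
python3 - <<'E'
from h import *
s=load('w3'); g=cv2.cvtColor(s['img'],cv2.COLOR_BGR2GRAY)
rows=np.arange(4,126,4); L=[];Rr=[];
for r in rows:
    x=np.where(g[r,225:335]>195)[0]+225; L.append((x[0]-.5,r)); Rr.append((x[-1]+.5,r))
def fit(P,z):
    w=ray(s,P,z)*1000; return cv2.fitLine(w[:,:2].astype(np.float32),cv2.DIST_HUBER,0,.01,.01).ravel()
o=[]
for P in(L,Rr):
    vx,vy,x0,y0=fit(P,.010); o.append([y0+vy/vx*(x-x0) for x in(420,460,540)]); print(np.degrees(np.arctan(vy/vx)))
print(np.array(o),np.mean(o,0))
E
```

```text
-5.0415115
-4.8223333
[[119.72239  116.193634 109.13613 ]
 [209.60175  206.22716  199.47797 ]] [164.66206 161.21039 154.30705]
```

```bash
python3 -m handwheel '[[[1,-4,0.2,0,0],[1,-5,0.3,0,0],[1,-5,0.3,0,0],[1,-1.8,0.1,0,0],[1,0,0,-4,0],[1,0,0,-5,0],[1,0,0,-4,0],[1,0,0,-1.5,0],[1,0,0,0,0],[1,0,0,0,0]]]'
python3 -m handwheel '[[[1,0,0,-0.5,0],[1,0,0,-0.5,0],[1,0,0,-0.3,0],[1,0,0,-0.3,0],[1,0,0,-0.1,0],[1,0,0,0,0],[1,0,0,0,0]]]'
python3 - <<'E'
from h import *
s=snap('wrist','w4'); print(ctrl.sense()['position'],ctrl.sense()['contact_force'])
E
```

```text
time: 7.88
position: [0.4366, 0.1649, 0.2365]
tool_rot: [-1.249, -1.152, 1.147]
contact_force: [0.2, 0.5, 0.2]
grip_width: 0.0437
time: 8.75
position: [0.4355, 0.165, 0.2178]
tool_rot: [-1.246, -1.15, 1.149]
contact_force: [-0.2, -0.6, -0.3]
grip_width: 0.0438
[0.43555446 0.16496355 0.2178401 ] [ 0.51102256  0.11413142 -1.01918434]
```

View pics/w4.png

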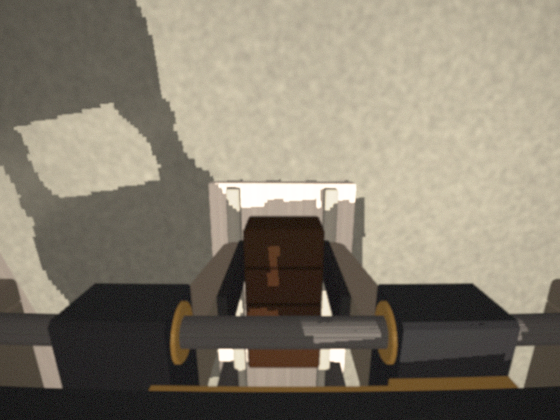

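The brick is seated between the rails, centred (brick mid-column 284, channel 283), with no contact force. I'll release it to lie flat, regrip lightly and slide it forward.

```bash
python3 -m handwheel '[[[0.3,0,0,0,0],[0.3,0,0,0,0],[0.3,0,0,0,0],[0.3,0,0,0,0],[1,0,0,0,0],[1,0,0,0,0],[1,0,0,0,0],[1,0,0,0,0]]]' 8
python3 -m handwheel '[[[1,0.5,-0.04,0,0],[1,1,-0.09,0,0],[1,1,-0.09,0,0],[1,1,-0.09,0,0],[1,1,-0.09,0,0],[1,1,-0.09,0,0],[1,1,-0.09,0,0],[1,0.6,-0.05,0,0],[1,0,0,0,0],[1,0,0,0,0]]]'
python3 -m handwheel '[[[0.3,0,0,0,0],[0.3,0,0,0,0],[0.3,0,0,0,0],[0.3,0,0,0,0],[0.3,0,0,3,0],[0.3,0,0,5,0],[0.3,0,0,6,0],[0.3,-3,0.2,0,0],[0.3,-5,0.4,0,0],[0.3,-5,0.4,0,0],[0.3,0,0,0,0],[0.3,0,0,0,0]]]'
python3 - <<'E'
from h import *
t=snap('top','t5'); s=snap('scene','s5')
print(ctrl.sense()['position'])
o=np.zeros((590,800,3),np.uint8)
c1=cv2.resize(t['img'][150:255,195:260],None,fx=5.6,fy=5.6,interpolation=2);c2=cv2.resize(s['img'][180:240,265:350],None,fx=4.9,fy=4.9,interpolation=2)
o[:588,:364]=c1;o[:c2.shape[0],370:370+c2.shape[1]]=c2;cv2.imwrite('pics/c5.png',o)
E
```

```text
time: 9.8
position: [0.4355, 0.165, 0.2177]
tool_rot: [-1.246, -1.149, 1.15]
contact_force: [-0.3, -0.2, -0.3]
grip_width: 0.044
time: 11.05
position: [0.5063, 0.1587, 0.2176]
tool_rot: [-1.246, -1.149, 1.15]
contact_force: [0.6, -1.0, -0.4]
grip_width: 0.0442
time: 12.55
position: [0.377, 0.1686, 0.3582]
tool_rot: [-1.247, -1.151, 1.149]
contact_force: [0.2, 0.4, -0.5]
grip_width: 0.0639
[0.37758927 0.16853823 0.35820649]
```

View pics/c5.png

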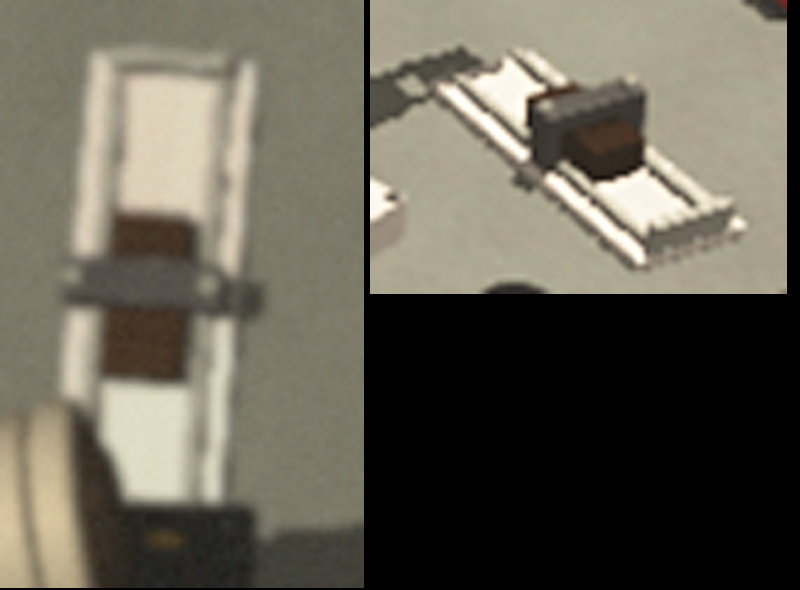

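The crop shows the brick flat under the bridge, protruding on both sides (crop rows 212–380). Now I'll grip it on the far side and drag.

```bash
python3 -m handwheel '[[[0.3,5,-0.4,0,0],[0.3,5,-0.4,0,0],[0.3,5,-0.4,0,0],[0.3,3.6,-0.3,0,0],[0.3,0,0,0,0],[0.3,0,0,0,0]]]'
python3 -m handwheel '[[[0.3,0,0,-4,0],[0.3,0,0,-4,0],[0.3,0,0,-3,0],[0.3,0,0,-2,0],[0.3,0,0,-1,0],[0.3,0,0,0,0],[0.3,0,0,0,0]]]'
python3 -m handwheel '[[[1,0,0,0,0],[1,0,0,0,0],[1,0,0,0,0],[1,0,0,0,0],[1,0,0,0,0]]]' 8
python3 - <<'E'
from h import *
s=snap('wrist','w6'); print(ctrl.sense()['position'])
E
```

```text
time: 13.4
position: [0.5625, 0.1536, 0.3571]
tool_rot: [-1.245, -1.148, 1.15]
contact_force: [-0.3, -0.3, -0.1]
grip_width: 0.0646
time: 14.28
position: [0.5631, 0.1537, 0.219]
tool_rot: [-1.248, -1.151, 1.148]
contact_force: [0.2, 0.1, 1.1]
grip_width: 0.0644
time: 14.9
position: [0.5627, 0.1537, 0.2182]
tool_rot: [-1.247, -1.15, 1.149]
contact_force: [-0.4, 0.3, 4.4]
grip_width: 0.0436
[0.56272175 0.15368316 0.21820173]
```

View pics/w6.png

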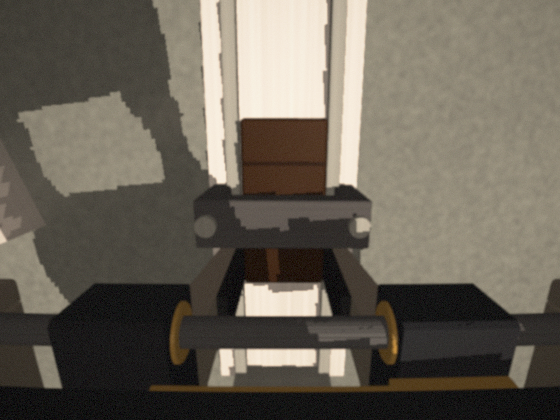

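The fingers hold the front part of the brick just past the bridge (brick front at about row 282), and the rear still lies in the channel. Dragging 50 mm.

```bash
python3 -m handwheel '[[[1,0.5,-0.04,0,0],[1,1,-0.09,0,0],[1,1,-0.09,0,0],[1,1,-0.09,0,0],[1,1,-0.09,0,0],[1,0.5,-0.04,0,0],[1,0,0,0,0],[1,0,0,0,0]]]'
python3 -m handwheel '[[[0.3,0,0,0,0],[0.3,0,0,0,0],[0.3,0,0,0,0],[0.3,0,0,0,0],[0.3,0,0,2,0],[0.3,0,0,4,0],[0.3,0,0,5,0],[0.3,0,0,3,0],[0.3,0,0,0,0],[0.3,0,0,0,0]]]'
python3 - <<'E'
from h import *
s=snap('wrist','w7'); print(ctrl.sense()['position'])
E
```

```text
time: 15.95
position: [0.6123, 0.1492, 0.2173]
tool_rot: [-1.246, -1.149, 1.15]
contact_force: [-0.9, -0.1, -1.6]
grip_width: 0.0442
time: 17.2
position: [0.6121, 0.1492, 0.3571]
tool_rot: [-1.246, -1.149, 1.15]
contact_force: [-0.4, 0.1, -0.6]
grip_width: 0.0642
[0.61195092 0.14918895 0.35620093]
```

View pics/w7.png

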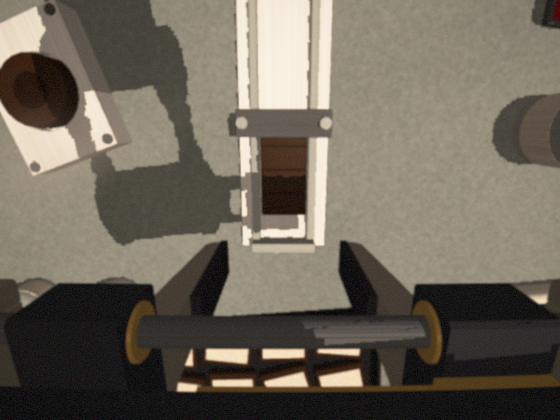

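The brick's front is at (285,214) and the stop's inner edge near (284,241). Computing the gap.

```bash
python3 - <<'E'
from h import *
s=load('w7'); g=cv2.cvtColor(s['img'],cv2.COLOR_BGR2GRAY)
print(g[205:256,290].tolist())
f=ray(s,[(284,214)],.038)[0]*1000
for r in(240,243): print(f,ray(s,[(284,r)],.032)[0]*1000)
E
```

```text
[15, 19, 32, 26, 20, 22, 26, 29, 28, 65, 104, 120, 126, 124, 123, 124, 124, 124, 124, 126, 123, 125, 126, 158, 209, 233, 236, 237, 239, 239, 230, 187, 121, 83, 71, 73, 76, 79, 112, 158, 184, 191, 191, 189, 187, 185, 183, 165, 153, 149, 148]
[621.04612448 148.42371129  38.        ] [650.39651502 146.05632654  32.        ]
[621.04612448 148.42371129  38.        ] [653.67790788 145.79134274  32.        ]
```

```bash
python3 -m handwheel '[[[0.3,-4.6,0.4,0,0],[0.3,0,0,-4,0],[0.3,0,0,-4,0],[0.3,0,0,-3,0],[0.3,0,0,-2,0],[0.3,0,0,-1,0],[0.3,0,0,0,0],[1,0,0,0,0],[1,0,0,0,0],[1,0,0,0,0],[1,0,0,0,0],[1,0,0,0,0]]]' 8
python3 -m handwheel '[[[1,0.5,-0.04,0,0],[1,1,-0.09,0,0],[1,1,-0.09,0,0],[1,0.3,-0.03,0,0],[1,0,0,0,0],[1,0,0,0,0]]]'
python3 -m handwheel '[[[1,0.1,-0.01,0,0],[1,0.1,-0.01,0,0],[1,0,0,0,0],[1,0,0,0,0]]]'
```

```text
time: 18.75
position: [0.567, 0.1533, 0.2188]
tool_rot: [-1.247, -1.151, 1.149]
contact_force: [-1.4, -0.6, 5.7]
grip_width: 0.044
time: 19.5
position: [0.594, 0.1509, 0.218]
tool_rot: [-1.245, -1.148, 1.151]
contact_force: [-4.3, 0.2, 6.9]
grip_width: 0.0439
time: 20.0
position: [0.5957, 0.1508, 0.218]
tool_rot: [-1.244, -1.147, 1.151]
contact_force: [-5.3, 0.2, 8.5]
grip_width: 0.0434
```

The force rose early, so I'll measure the gap numerically from a wrist shot (release and rise first).

```bash
python3 -m handwheel '[[[0.3,0,0,0,0],[0.3,0,0,0,0],[0.3,0,0,0,0],[0.3,0,0,0,0],[0.3,0,0,2,0],[0.3,0,0,4,0],[0.3,0,0,5,0],[0.3,1.7,-0.1,3,0],[0.3,0,0,0,0],[0.3,0,0,0,0]]]'
python3 - <<'E'
from h import *
s=snap('wrist','w8'); print(ctrl.sense()['position'])
g=cv2.cvtColor(s['img'],cv2.COLOR_BGR2GRAY)
for c in(275,284,295): print(g[170:256,c].tolist())
cv2.imwrite('pics/c8.png',cv2.resize(s['img'][90:270,200:370],None,fx=3.2,fy=3.2,interpolation=2))
E
```

```text
time: 21.25
position: [0.6129, 0.1496, 0.3569]
tool_rot: [-1.245, -1.148, 1.15]
contact_force: [-0.3, 0.6, -0.8]
grip_width: 0.0643
[0.61261559 0.14959868 0.35610475]
[53, 55, 45, 47, 32, 28, 25, 30, 15, 20, 15, 28, 25, 21, 28, 28, 26, 19, 21, 21, 28, 27, 30, 30, 24, 28, 20, 24, 24, 22, 22, 30, 28, 22, 26, 25, 26, 20, 24, 25, 30, 22, 32, 14, 25, 24, 28, 11, 15, 9, 10, 23, 27, 23, 28, 22, 26, 23, 26, 18, 28, 22, 27, 11, 27, 26, 29, 21, 34, 50, 67, 77, 95, 128, 168, 184, 191, 191, 188, 184, 187, 178, 158, 146, 144, 143]
[57, 53, 49, 42, 39, 42, 44, 33, 26, 31, 21, 27, 29, 24, 26, 22, 32, 15, 29, 28, 30, 25, 29, 27, 26, 26, 23, 19, 30, 16, 25, 22, 18, 24, 25, 26, 20, 17, 19, 23, 29, 20, 22, 20, 30, 29, 25, 17, 19, 20, 24, 16, 25, 31, 27, 24, 26, 26, 20, 22, 25, 27, 25, 29, 27, 25, 17, 32, 36, 53, 68, 74, 86, 129, 171, 186, 192, 189, 186, 187, 188, 178, 155, 144, 145, 145]
[59, 58, 51, 40, 35, 33, 30, 29, 19, 30, 27, 28, 25, 29, 28, 26, 26, 28, 33, 24, 25, 24, 22, 17, 18, 28, 25, 22, 24, 25, 26, 32, 28, 23, 21, 13, 27, 25, 27, 32, 25, 28, 24, 28, 26, 27, 28, 22, 25, 18, 22, 25, 27, 18, 23, 24, 23, 16, 22, 21, 25, 21, 25, 33, 27, 24, 30, 43, 54, 56, 69, 73, 90, 128, 169, 187, 192, 192, 192, 188, 186, 182, 164, 148, 147, 148]
```

View pics/c8.png

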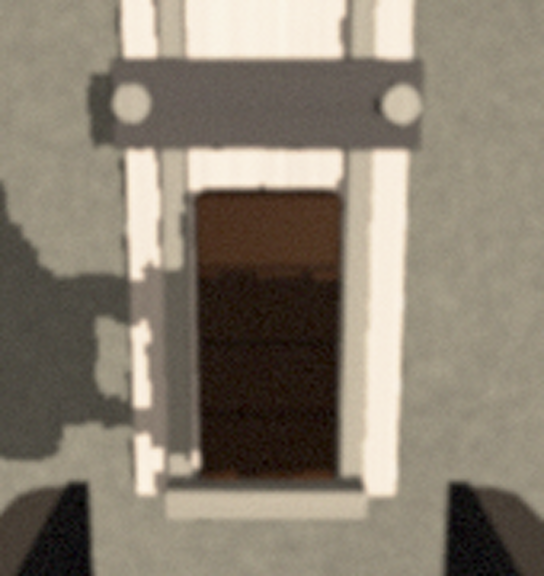

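There is still possibly a 1–3 mm gap (front at row ≈237.5, stop top edge ≈242.5). I'll regrip at the brick's middle and nudge it firmly against the stop.

```bash
python3 - <<'E'
from h import *
s=load('w8'); print(ray(s,[(284,237.7)],.038)*1000, ray(s,[(284,242.7)],.032)*1000, ray(s,[(284,149)],.038)*1000)
E
python3 -m handwheel '[[[0.3,-0.8,0.07,0,0],[0.3,0,0,-4,0],[0.3,0,0,-4,0],[0.3,0,0,-3,0],[0.3,0,0,-2,0],[0.3,0,0,-0.8,0],[0.3,0,0,0,0],[1,0,0,0,0],[1,0,0,0,0],[1,0,0,0,0],[1,0,0,0,0],[1,0,0,0,0]]]' 10
python3 -m handwheel '[[[1,0.1,-0.01,0,0],[1,0.1,-0.01,0,0],[1,0,0,0,0]]]'
python3 -m handwheel '[[[1,0.1,-0.01,0,0],[1,0.1,-0.01,0,0],[1,0,0,0,0]]]'
```

```text
[[646.32345924 146.77203106  38.        ]] [[653.89312633 146.16367239  32.        ]] [[558.56823651 153.8593745   38.        ]]
time: 22.8
position: [0.6059, 0.1503, 0.2208]
tool_rot: [-1.247, -1.151, 1.149]
contact_force: [-1.1, -0.2, 6.4]
grip_width: 0.0436
time: 23.18
position: [0.6069, 0.1502, 0.2207]
tool_rot: [-1.244, -1.147, 1.151]
contact_force: [-7.6, 0.5, 11.5]
grip_width: 0.0441
time: 23.55
position: [0.6085, 0.1502, 0.2205]
tool_rot: [-1.243, -1.146, 1.152]
contact_force: [-8.8, 0.5, 12.3]
grip_width: 0.0442
```

```bash
python3 -m handwheel '[[[0.3,0,0,0,0],[0.3,0,0,0,0],[0.3,0,0,0,0],[0.3,0,0,0,0],[0.3,0,0,2,0],[0.3,0,0,4,0],[0.3,0,0,5,0],[0.3,0.3,0,2.8,0],[0.3,0,0,0,0],[0.3,0,0,0,0]]]'
python3 - <<'E'
from h import *
s=snap('wrist','w9'); print(ctrl.sense()['position'])
g=cv2.cvtColor(s['img'],cv2.COLOR_BGR2GRAY)
for c in(275,284,295): print(g[140:160,c].tolist(),g[230:250,c].tolist())
z=s['range_z']; T=np.linalg.inv(s['world_to_cam']); K=np.array([[s['fx'],0,s['cx']],[0,s['fy'],s['cy']],[0,0,1]])
for r in range(140,262,4):
    p=cv2.undistortPoints(np.array([[[284.,r]]]),K,np.array(s['D'],float)).ravel(); 
    zz=np.median(z[r,272:297]); w=T@np.r_[p*zz,zz,1]; print(r,(w[:3]*1000).round(1))
E
```

```text
time: 24.8
position: [0.612, 0.1498, 0.3567]
tool_rot: [-1.245, -1.148, 1.15]
contact_force: [-0.4, -0.8, -0.4]
grip_width: 0.0646
[0.61184319 0.14981198 0.35590031]
[240, 241, 240, 239, 237, 239, 242, 242, 239, 234, 196, 124, 59, 43, 50, 53, 57, 54, 51, 55] [22, 21, 31, 21, 22, 22, 25, 33, 41, 53, 47, 58, 66, 99, 140, 174, 187, 191, 188, 187]
[237, 237, 238, 237, 236, 235, 237, 236, 236, 229, 177, 99, 48, 46, 53, 58, 55, 55, 54, 56] [25, 29, 19, 19, 27, 23, 33, 41, 49, 51, 48, 50, 69, 94, 139, 172, 190, 190, 189, 190]
[236, 236, 235, 236, 235, 237, 235, 237, 238, 230, 193, 119, 61, 47, 56, 54, 59, 59, 57, 60] [24, 22, 16, 20, 22, 20, 25, 33, 45, 46, 51, 50, 66, 91, 134, 172, 189, 189, 194, 187]
140 [550.3 154.7  10.4]
144 [554.3 154.4  10.9]
148 [558.3 154.1  10.8]
152 [560.5 153.9  37.5]
156 [564.1 153.6  38.6]
160 [567.8 153.3  38.6]
164 [571.5 153.   38.9]
168 [575.4 152.7  38.3]
172 [579.2 152.4  38.4]
176 [582.9 152.1  38.6]
180 [586.7 151.8  38.9]
184 [590.6 151.4  38.7]
188 [594.5 151.1  38.6]
192 [598.4 150.8  38.8]
196 [602.4 150.5  38.6]
200 [606.3 150.2  38.8]
204 [610.3 149.9  38.8]
208 [614.3 149.5  38.8]
212 [618.4 149.2  38.8]
216 [622.5 148.9  38.8]
220 [626.6 148.5  38.7]
224 [630.7 148.2  38.8]
228 [634.9 147.9  38.7]
232 [639.  147.5  38.7]
236 [643.2 147.2  39. ]
240 [647.6 146.8  38.5]
244 [654.2 146.3  32.3]
248 [658.4 146.   32.7]
252 [662.8 145.6  33. ]
256 [680.6 144.2   1. ]
260 [685.7 143.8   0.7]
```

```bash
python3 - <<'E'
from h import *
for f in('w7','w8','w9'):
    s=load(f); print(f); I=s['img'].astype(int)
    for r in range(210,219) if f=='w7' else range(235,248): print(r,I[r,272:297].mean(0).round().tolist())
    g=I[:,272:297].mean((1,2)); k=np.where(g[140:160]<140)[0]
    if f!='w7': k=k[0]+140; r=k-1+(g[k-1]-140)/(g[k-1]-g[k]); print('rear',r,ray(s,[(284,r)],.038)*1000)
    R=range(246,258); k=[r for r in R if g[r]>168][-1]; r=k+(g[k]-168)/(g[k]-g[k+1]); print('stop outer',r,ray(s,[(284,r)],.032)*1000)
E
```

```text
w7
210 [15.0, 22.0, 34.0]
211 [13.0, 22.0, 33.0]
212 [12.0, 20.0, 33.0]
213 [21.0, 28.0, 39.0]
214 [56.0, 64.0, 73.0]
215 [92.0, 103.0, 114.0]
216 [109.0, 121.0, 133.0]
217 [112.0, 124.0, 136.0]
218 [112.0, 124.0, 136.0]
stop outer 251.6904761904762 [[663.2846615  145.01559007  32.        ]]
w8
235 [11.0, 20.0, 32.0]
236 [15.0, 22.0, 36.0]
237 [16.0, 27.0, 44.0]
238 [21.0, 35.0, 55.0]
239 [37.0, 49.0, 67.0]
240 [56.0, 66.0, 76.0]
241 [66.0, 75.0, 81.0]
242 [80.0, 90.0, 96.0]
243 [114.0, 129.0, 138.0]
244 [148.0, 169.0, 180.0]
245 [162.0, 185.0, 198.0]
246 [166.0, 189.0, 202.0]
247 [165.0, 187.0, 201.0]
rear 148.41270392224922 [[558.0267166  153.90312113  38.        ]]
stop outer 251.30835734870317 [[663.39624121 145.39641121  32.        ]]
w9
235 [14.0, 23.0, 33.0]
236 [12.0, 22.0, 36.0]
237 [17.0, 30.0, 48.0]
238 [22.0, 37.0, 59.0]
239 [24.0, 40.0, 66.0]
240 [26.0, 42.0, 67.0]
241 [38.0, 50.0, 67.0]
242 [58.0, 67.0, 75.0]
243 [85.0, 95.0, 102.0]
244 [119.0, 136.0, 145.0]
245 [152.0, 172.0, 184.0]
246 [164.0, 187.0, 200.0]
247 [166.0, 189.0, 202.0]
rear 150.53778751369111 [[559.06545449 153.99247794  38.        ]]
stop outer 252.3145048814505 [[663.49440018 145.55913466  32.        ]]
```

The brick's rear is still about 3–4 mm short. The tool pressed it into the floor (z force 12 N), which raised friction. I'll regrip, unload z, then drag.

```bash
python3 -m handwheel '[[[0.3,-0.9,0.08,0,0],[0.3,0,0,-4,0],[0.3,0,0,-4,0],[0.3,0,0,-3,0],[0.3,0,0,-2,0],[0.3,0,0,-0.7,0],[0.3,0,0,0,0],[1,0,0,0,0],[1,0,0,0,0],[1,0,0,0,0],[1,0,0,0,0],[1,0,0,0,0]]]' 12
python3 -m handwheel '[[[1,0,0,0.05,0],[1,0,0,0,0],[1,0,0,0,0]]]'
```

```text
time: 26.35
position: [0.6039, 0.1507, 0.2217]
tool_rot: [-1.247, -1.151, 1.149]
contact_force: [-0.6, -0.4, 6.2]
grip_width: 0.0434
time: 26.72
position: [0.6039, 0.1507, 0.2217]
tool_rot: [-1.247, -1.151, 1.149]
contact_force: [1.2, 0.3, 4.3]
grip_width: 0.0442
```

```bash
python3 -m handwheel '[[[1,0,0,0.12,0],[1,0,0,0,0],[1,0,0,0,0]]]'
python3 -m handwheel '[[[1,0.1,-0.01,0,0],[1,0.1,-0.01,0,0],[1,0,0,0,0]]]'
```

```text
time: 27.1
position: [0.603, 0.1506, 0.2218]
tool_rot: [-1.245, -1.148, 1.151]
contact_force: [-1.3, -0.1, -0.0]
grip_width: 0.0439
time: 27.48
position: [0.6054, 0.1504, 0.2221]
tool_rot: [-1.246, -1.149, 1.15]
contact_force: [-0.2, 0.2, -1.1]
grip_width: 0.044
```

Moving freely now. Continuing until the stop pushes back.

```bash
python3 -m handwheel '[[[1,0.1,-0.01,0,0],[1,0,0,0,0],[1,0,0,0,0]]]'
python3 -m handwheel '[[[1,0.1,-0.01,0,0],[1,0,0,0,0],[1,0,0,0,0]]]'
python3 -m handwheel '[[[1,0.1,-0.01,0,0],[1,0,0,0,0],[1,0,0,0,0]]]'
```

```text
time: 27.85
position: [0.6065, 0.1504, 0.2224]
tool_rot: [-1.246, -1.149, 1.149]
contact_force: [0.4, -0.6, -2.0]
grip_width: 0.0438
time: 28.22
position: [0.6075, 0.1502, 0.2224]
tool_rot: [-1.246, -1.149, 1.149]
contact_force: [0.2, -0.4, -1.8]
grip_width: 0.0439
time: 28.6
position: [0.6084, 0.1502, 0.2223]
tool_rot: [-1.246, -1.149, 1.15]
contact_force: [-0.7, 1.5, -1.7]
grip_width: 0.0435
```

```bash
python3 -m handwheel '[[[1,0.1,-0.01,0,0],[1,0,0,0,0],[1,0,0,0,0]]]'
python3 -m handwheel '[[[1,0.1,-0.01,0,0],[1,0,0,0,0],[1,0,0,0,0]]]'
python3 -m handwheel '[[[1,0.1,-0.01,0,0],[1,0,0,0,0],[1,0,0,0,0]]]'
```

```text
time: 28.98
position: [0.6089, 0.1502, 0.2221]
tool_rot: [-1.244, -1.148, 1.151]
contact_force: [-4.8, 0.5, 1.5]
grip_width: 0.0438
time: 29.35
position: [0.6093, 0.1502, 0.2219]
tool_rot: [-1.243, -1.146, 1.152]
contact_force: [-7.7, 0.3, 3.7]
grip_width: 0.0438
time: 29.72
position: [0.6098, 0.1503, 0.2217]
tool_rot: [-1.241, -1.145, 1.153]
contact_force: [-9.1, 1.6, 5.6]
grip_width: 0.0439
```

The stop pushes back (x force −9 N, tool advance stalls). Releasing and retreating clear, then checking.

```bash
python3 -m handwheel '[[[0.3,0,0,0,0],[0.3,0,0,0,0],[0.3,0,0,0,0],[0.3,0,0,0,0],[0.3,0,0,2,0],[0.3,0,0,4,0],[0.3,0,0,5,0],[0.3,0.2,0,2.6,0],[0.3,0,0,0,0],[0.3,0,0,0,0]]]'
python3 - <<'E'
from h import *
s=snap('wrist','w10'); I=s['img'].astype(int)
for r in range(238,250): print(r,I[r,272:297].mean(0).round().tolist())
g=I[:,272:297].mean((1,2)); k=np.where(g[140:160]<140)[0][0]+140; r=k-1+(g[k-1]-140)/(g[k-1]-g[k]); print('rear',r,ray(s,[(284,r)],.038)*1000)
k=[r for r in range(246,258) if g[r]>168][-1]; r=k+(g[k]-168)/(g[k]-g[k+1]); print('outer',r,ray(s,[(284,r)],.032)*1000)
z=s['range_z'];T=np.linalg.inv(s['world_to_cam'])
for r in(162,200,234): 
  for c in(268,284,299):
    zz=np.median(z[r-2:r+3,c-2:c+3]); p=[(c-s['cx'])/s['fx']*zz,(r-s['cy'])/s['fy']*zz,zz,1]; print(r,c,(T@p)[2].round(4))
cv2.imwrite('pics/c10.png',cv2.resize(s['img'][90:270,200:370],None,fx=3.2,fy=3.2,interpolation=2))
E
```

```text
time: 30.98
position: [0.613, 0.1498, 0.3574]
tool_rot: [-1.245, -1.148, 1.15]
contact_force: [-0.5, 0.5, 0.2]
grip_width: 0.0643
238 [20.0, 36.0, 58.0]
239 [25.0, 42.0, 66.0]
240 [26.0, 43.0, 69.0]
241 [25.0, 41.0, 68.0]
242 [27.0, 44.0, 69.0]
243 [54.0, 69.0, 88.0]
244 [102.0, 120.0, 134.0]
245 [145.0, 166.0, 179.0]
246 [163.0, 185.0, 199.0]
247 [165.0, 187.0, 200.0]
248 [164.0, 186.0, 199.0]
249 [163.0, 185.0, 197.0]
rear 153.53945051074322 [[562.97032331 153.76152235  38.        ]]
outer 251.26100628930817 [[663.70214565 145.6273667   32.        ]]
162 268 0.0388
162 284 0.0389
162 299 0.0388
200 268 0.0387
200 284 0.0387
200 299 0.0386
234 268 0.0391
234 284 0.0383
234 299 0.0386
```

View pics/c10.png

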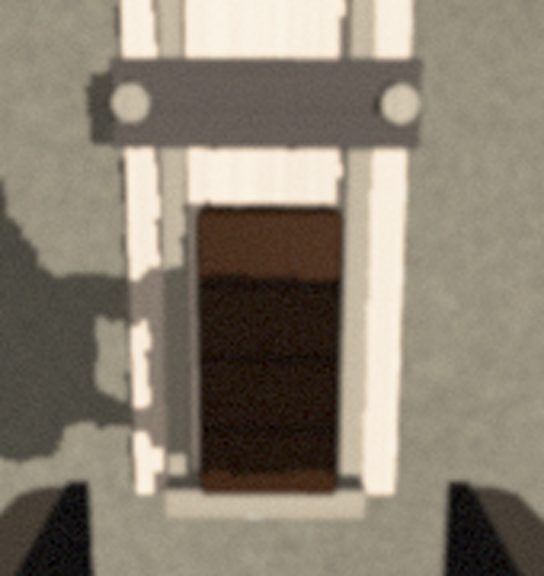

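The brick now overlaps the stop's inner edge in the image with no gap left, straight in the channel and flat (top at 38–39 mm everywhere). Handing in.

```bash
python3 -c "
from bench import ctrl
print(ctrl.finish_job())"
```

```text
the job is handed in; nothing more can be done
None
```

The brick is in the gauge channel, against the end stop, and the job is handed in. I lifted it from its mould, laid it flat on the open side of the bridge and released it. I then slid it under the bridge, gripped it again on the far side and drew it along to the stop.

**Last checks:**
- **At the stop:** The stop pushed back with about 9 N and the arm's advance stalled. The last picture shows no gap. My position figures leave about 1 mm between the brick's front and the stop, which is within the camera calibration.
- **Lying flat:** The brick's top reads 38–39 mm above the bench all over, which fits a brick lying flat.
- **Robot clear:** The gripper was open and well above the brick. The clock was at about 31 s of the 61 allowed.

**Disagreed on the way:** An earlier attempt felt as if it had reached the stop, but the picture showed it 3–4 mm short. The gripper had been pressing the brick onto the floor. I took off that load and drew it the rest of the way.

**Not checked:** I took no final picture of the whole bench. I touched nothing else knowingly, and no force reading suggested a knock.

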